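# Clamp a setting stick with the click wrench

## Robot

A 6-joint arm with a two-finger parallel gripper is mounted at the origin on the work surface. World frame = base frame: x ahead of the robot, y to its left, z up, the work surface at z = 0. Lengths are in m, angles in rad, forces in N, time in s.
With the tool pointing down it reaches from about 0.35 to 0.975 m from the base axis. Payload 4.9 kg.
Tool frame: the origin (TCP) lies on the centre line of the jaws, within the pads' length; the fingertips stand 25 mm ahead of it and the grasp point (between the pads) lies 6 mm ahead of it; z points along the fingers, y is the line along which they close (so a half turn about z gives the same grasp; the last joint's range is limited). The gripper opens to 85 mm and grips with 20 to 120 N. Pads are 22 mm wide; open, the fingers measure 114 mm over their backs; the gripper's body (76 mm by 85 mm) begins 54 mm behind the grasp point. The pads swing forward as they close: fully open they stand 13 mm farther back than shut.
Start: joints at [1.04, 0.053, 1.613, -0, 1.476, -0.119], TCP at [0.25, 0.573, 0.256] pointing down, gripper open.
Joint ranges: [-3.01, 3.01], [-1.01, 2.22], [0.06, 2.58], [-1.02, 4.17], [0.09, 2.62], [-3.14, 3.14]. Speed limits (rad/s): [2.57, 2.57, 3.14, 3.14, 3.14, 3.14].

## Interface

Orientations are given as a unit quaternion [w, x, y, z].
In Python, from plant import state, grab_frame, get_calibration, job gives the robot as it stands. The module is installed in compiled form; this text tells all that it offers.
- The arm moves only by the tool move_arm, never from a script. Its argument "targets" is a list that holds one entry, the list of rows, each a list of 5 numbers: the opening in per cent of the stroke, from 0 (shut) to 100 (fully open), then the shift along the tool's x, y, z as a fraction of full scale, then the turn about the tool's z as a fraction of full scale. A call has 1 to 5 rows; each row shifts and turns the commanded pose from where the row before left it, along the tool's axes as they then stand; what a row does not reach is not made up. Full scale, the value 1, is 0.6 m for a shift and 6 degrees for a turn. A row lasts 1/12 s, in which the tool goes at most 41.7 mm and 7.16 degrees, less where a joint would pass 70% of its speed; a pose out of reach is approached as far as the arm can. A call with a number of a shift or a turn outside -1 to 1 is refused whole. A call with a gripper value outside its range is refused whole. The fingers move at their own pace and stop on an object; the grip force is fixed at half the most. Time passes only in rows, so rows that do not move let the fingers close. It gives the time, the measured TCP pose, the force, the opening and the grip force at its end, in the units of the state.
- state(): the state, without advancing time (a new reading comes with each control period).
- grab_frame(name): name is "scene" or "side" or "wrist"; returns the picture (480x640x3 uint8, red, green, blue); there is no depth.
- get_calibration(name): a dict with "vertical_fov" (degrees; the focal length in pixels is half the picture's height over the tangent of half this angle, whatever the lens; pixels are square), "cx", "cy" (the principal point, pixels), "R" (3x3) and "t" (3): a world point X has camera coordinates R X + t. Camera axes: x right, y down, z forward; pixel columns grow to the right and rows downward; lengths in m; the calibration is good to about 2 mm. A picture is of the moment at which its call begins: read the wrist's pose just before it. get_calibration takes no time and is no camera call; for the wrist camera it gives the pose at the moment of the call.
- job.job_done(): hands the job in; it is judged then, once.
The state is a dict: "time": time; "joint_pos": joint angles; "joint_vel": joint speeds; "joint_efforts": joint torques, N m; "tool_pos": TCP position; "tool_rot": TCP orientation; "contact_force": force on the tool from outside, world axes, zero at the start; "ft_torque": the same for the moment, N m; "gripper_width": opening from 0.0 (shut) to 1.0 (fully open); "grasp_force": force on a finger pad.
Only numpy, scipy, OpenCV 4.12 (cv2) and the standard library are available. Lean on these libraries where they do the work, as an engineer would, in place of code of your own. Each camera call takes 0.05 s, during which the arm holds its last target. There are 200 camera calls.

## Task

Take the blue setting stick out of the wooden rack and stand it upright in the open bay of the steel vise, shank down until its brass collar rests on the vise, and let go. Then swing the red-handled click wrench on the vise clockwise, as seen from above, until you feel it break over with a click, stop pushing at once so the handle is not driven on towards its stop, and let go so that it springs straight and the stick stays clamped. Leave the other sticks and the things on the bench alone.

Things in the scene. Friction and masses are not known exactly. Their poses are not given: they have to be found in the camera images.
- stick_blue: Blue setting stick, 92 mm tall, 90 g: round steel shank 14 mm across, 30 mm long; brass collar 28 mm across from 30 to 35 mm up; straight round blue grip 24 mm across from 35 to 79 mm up; brass cup 18 mm across on top. Origin at the centre of the shank's lower end, z up along it. Starts upright in one of the rack's three holes, its collar on the rack's top.
- stick_walnut: A stick of the same shape and size with a dark brown wooden grip and a red stone, in another hole of the rack; leave it. Origin as for the blue one.
- stick_green: A stick of the same shape and size with a green grip and an amber stone, in the third hole of the rack; leave it. Origin as for the blue one.
- rack: Fixed wooden block 190 x 66 x 45 mm (x, y, z) with three holes of 19 mm in a row along its x axis, 60 mm apart, the middle one at its centre. Origin at the centre of its underside. Grips are best taken with the fingers closing along the rack's y axis.
- vise: Fixed steel vise, flat top at z = 70 mm: block 90 mm in x, y from -112 to +52 mm. Origin on the table under the clamped stick, z up. The open bay, 30 mm deep, lies between cheeks with faces at x = +-8.2 mm, the fixed jaw's face at y = +7 mm and a brass sliding jaw opposite (open face at y = -13 to -11 mm). The clamp screw stands upright at x = 0, y = -65 mm, under the wrench's head.
- bay (a point): Centre of the open bay's mouth, at the height of the vise's top: at x = 0, y = -3 mm in the vise's frame. A stick standing here rests with its collar on the cheeks and its origin 30 mm below this point.
- wrench_head: Round head of the click wrench, 38 mm across, up to z = 101 mm, fixed on the clamp screw. Origin on the screw's axis at z = 86 mm; x points along the wrench to the handle, z up. Tightens clockwise from above: comes up tight 0.5 to 0.75 rad from its start, not knowable beforehand; running free takes about 1 N at the grip.
- wrench_handle: Handle, pivoted on the head 24 mm from the screw. Origin on the pivot, x along it, z = 86 mm; bar 13 mm thick, red grip 20 mm thick from x = 62 to 136 mm. A detent holds it in line with the head. With the screw tight it gives way clockwise at about 9.5 N at mid grip; the force falls to about 4 N within 0.08 rad (8 mm): the click; then it climbs again. Stop at 0.20 rad. Let go, it springs back in line.
- wrench_grip (a point): Point on the handle's axis in the middle of the red grip, 96 mm from the pivot and 120 mm from the screw's axis, z = 86 mm. It can be pushed sideways with shut fingers reaching down beside it, or straddled from above.
- loupe: Black eye loupe, 38 mm across and 30 mm tall, standing near the robot; leave it. Origin at the centre of its underside.
- flux_jar: Small jar 48 mm across and 60 mm tall beyond the vise; leave it. Origin at the centre of its underside.
- palm_handle: Dark wooden palm handle, 38 mm across and 45 mm tall, standing near the robot; leave it. Origin at the centre of its underside.
- ring_block: Dark wooden block 60 x 35 x 30 mm beyond the rack; leave it. Origin at the centre of its underside.
- stone_dish: White shallow dish 72 mm across and 18 mm tall to the robot's right; leave it. Origin at the centre of its underside.
- polish_tin: Aluminium tin 64 mm across and 32 mm tall to the robot's left; leave it. Origin at the centre of its underside.

How it is judged:
By the outcome, as a careful person would: the job done as asked, in the order asked, and still so for the second after the job is handed in, with the robot touching nothing.
It also fails if it takes over 67 s, if anything falls off the work surface, if the arm or the gripper's body presses on something with over 40 N, if the wrist force passes 120 N, or if a joint passes its speed limit or range.

## Working session

There is one attempt and no reset: what is moved stays moved. The work goes in short steps, Python scripts to look and compute and a tool call to move; the robot and the scene stay as the last step left them, time stands still between calls to the robot, and variables do not carry over. Pictures are saved under pics/ and viewed, at most 10 in all, crops included, and the job is handed in when it is done.

Besides the shell and the picture viewer there is one more tool, called after ">>>" as a command line: name --argument value ..., lists and objects as JSON in quotes. move_arm: Moves the arm, as the interface text tells. Shift numbers are shares of 0.6 m and turn numbers shares of 6 degrees, none past 1 either way. Its arguments: {"type":"object","properties":{"targets":{"type":"array"}},"required":["targets"]}

```bash
mkdir -p pics; python3 - <<'E'
from plant import *
import cv2,numpy as np
print(state())
for n in("scene","side"):
    f=grab_frame(n);cv2.imwrite(f"pics/{n}0.png",f[:,:,::-1]);c=get_calibration(n);print(n,c)
E
```

```text
{'time': 0.0, 'joint_pos': array([ 1.03998107e+00,  5.33611063e-02,  1.61428531e+00,  2.80753863e-05,
        1.47601423e+00, -1.18990019e-01]), 'joint_vel': array([-0.00110886, -0.00059241,  0.00012967, -0.00164266,  0.00137174,
       -0.00057094]), 'joint_efforts': array([-9.32474832e-04, -3.93717992e+01, -3.70159185e+01, -1.92567295e-04,
        7.33432593e-03,  1.28542510e-05]), 'tool_pos': array([0.2498728 , 0.57225433, 0.25506553]), 'tool_rot': array([-3.43311794e-04,  2.04461792e-01,  9.78873999e-01, -9.75441488e-04]), 'contact_force': array([0.36658513, 0.71480514, 0.00907386]), 'ft_torque': array([0.01613464, 0.042826  , 0.03934913]), 'grasp_force': 0.0, 'gripper_width': 0.9997020018770587}
scene {'vertical_fov': 43.079861952568805, 'cx': 331.23551967989835, 'cy': 235.4083217099005, 'R': array([[-0.22167188,  0.97502619,  0.01362042],
       [ 0.59701308,  0.14674823, -0.78869534],
       [-0.77099738, -0.16670001, -0.61463334]]), 't': array([ 0.13826261, -0.28842309,  1.93958681])}
side {'vertical_fov': 54.36640984325991, 'cx': 325.70640531586724, 'cy': 240.07388374194213, 'R': array([[-0.98777673, -0.15542095,  0.01189366],
       [-0.09919804,  0.56792498, -0.81708076],
       [ 0.12023676, -0.80827319, -0.57640053]]), 't': array([0.56266355, 0.12438177, 1.17425408])}
```

View pics/scene0.png

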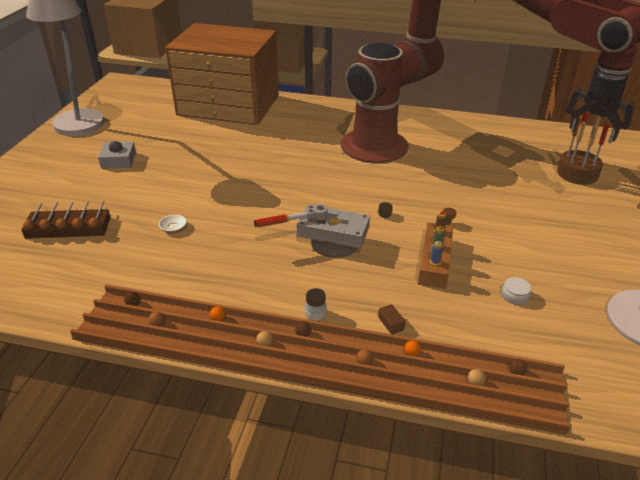

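View pics/side0.png

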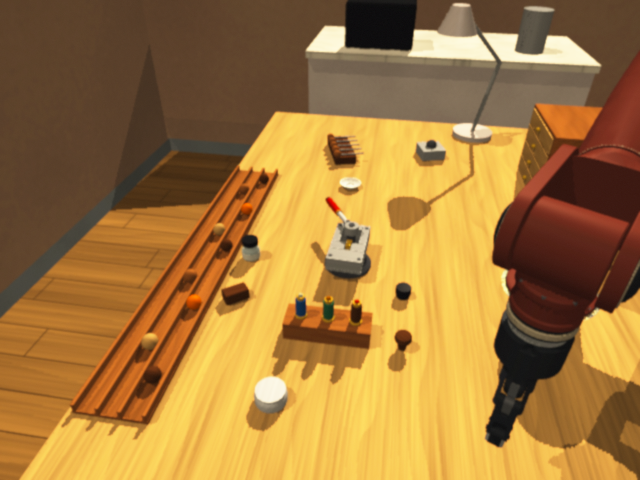

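The scene view shows the rack near (437,255) with the blue stick nearest the camera at (437,252), the vise at (335,228), and the red grip at (270,220). The side view shows the blue stick at (300,306), the vise top at (348,245), and the red grip at (334,207).

```bash
cat > h.py <<'E'
import numpy as np,cv2
from plant import *
def ray(c,u,v):
    f=240/np.tan(np.radians(c["vertical_fov"])/2)
    R=np.array(c["R"]);d=R.T@np.array([(u-c["cx"])/f,(v-c["cy"])/f,1.]);o=-R.T@np.array(c["t"])
    return o,d/np.linalg.norm(d)
def onz(c,u,v,z):
    o,d=ray(c,u,v);return o+d*(z-o[2])/d[2]
def tri(a,b):
    A=np.zeros((3,3));B=np.zeros(3)
    for o,d in(a,b):
        P=np.eye(3)-np.outer(d,d);A+=P;B+=P@o
    X=np.linalg.solve(A,B);return X,[np.linalg.norm(np.cross(X-o,d)) for o,d in(a,b)]
def proj(c,X):
    f=240/np.tan(np.radians(c["vertical_fov"])/2);p=np.array(c["R"])@X+c["t"];return p[:2]/p[2]*f+[c["cx"],c["cy"]]
def blobs(img,lo,hi,box,amin=8):
    x0,y0,x1,y1=box;h=cv2.cvtColor(img[y0:y1,x0:x1],cv2.COLOR_RGB2HSV)
    m=cv2.inRange(h,np.array(lo),np.array(hi));n,l,s,c=cv2.connectedComponentsWithStats(m)
    return sorted([(int(s[i,4]),(c[i]+[x0,y0]).round(1).tolist(),(s[i,:4]+[x0,y0,0,0]).tolist()) for i in range(1,n) if s[i,4]>=amin],reverse=True)[:4]
E
python3 - <<'E'
from h import *
S=cv2.imread("pics/scene0.png")[:,:,::-1];D=cv2.imread("pics/side0.png")[:,:,::-1]
cs,cd=get_calibration("scene"),get_calibration("side")
bx=((400,190,480,300),(270,280,390,350));vx=((240,190,380,260),(310,190,380,280))
for n,lo,hi,b in(("blue",(95,90,30),(130,255,255),bx),("green",(40,60,30),(90,255,255),bx),("red",(0,190,90),(6,255,255),vx)):
    p,q=blobs(S,lo,hi,b[0]),blobs(D,lo,hi,b[1]);print(n,p[:2],q[:2])
    if p and q: print(tri(ray(cs,*p[0][1]),ray(cd,*q[0][1])))
a=cv2.resize(S[190:300,240:480],None,fx=3.3,fy=3.3,interpolation=cv2.INTER_CUBIC)
b=cv2.resize(D[190:290,310:390],None,fx=5,fy=5,interpolation=cv2.INTER_CUBIC)
cv2.imwrite("pics/a.png",a[:,:,::-1]);cv2.imwrite("pics/b.png",b[:,:,::-1])
E
```

```text
blue [] [(107, [300.6, 307.7], [297, 300, 8, 16])]
green [(22, [436.7, 234.0], [434, 231, 9, 8])] [(121, [327.9, 310.6], [324, 303, 9, 16])]
(array([0.52516465, 0.23754633, 0.07420418]), [np.float64(0.005667677266138156), np.float64(0.00566767726613832)])
red [(122, [271.7, 219.0], [257, 215, 29, 10])] [(67, [331.9, 204.0], [327, 198, 11, 13])]
(array([ 0.57878879, -0.15890788,  0.09450674]), [np.float64(0.0014036693563050232), np.float64(0.0014036693563050475)])
```

View pics/a.png

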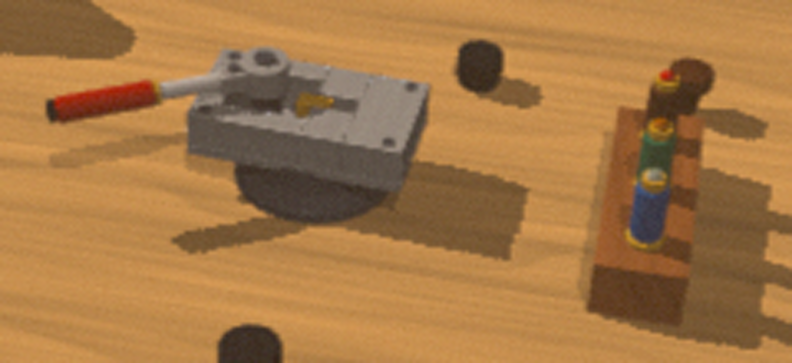

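The crop shows the vise top corners at about (190,122), (408,155), (430,85), (225,52), the wrench screw at (267,58), the brass jaw at (315,103), and the blue stick's cup at (654,176) with its collar at (646,241).

```bash
python3 - <<'E'
from h import *
cs,cd=get_calibration("scene"),get_calibration("side")
P=lambda u,v,z:onz(cs,240+u/3.3,190+v/3.3,z).round(4)
for n,u,v,z in(("fl",190,122,.07),("fr",405,155,.07),("br",430,85,.07),("bl",225,52,.07),("screw",267,58,.101),("brass",315,103,.07),("tip",52,111,.086),("gripstart",158,93,.086),("blue cup",654,176,.107),("blue collar",646,238,.048),("green cup",660,127,.107),("waln cup",666,77,.107),("rbl",617,107,.045),("rbr",703,113,.045),("rfr",688,275,.045),("rfl",590,268,.045)): print(n,P(u,v,z))
print("blue side z.08",onz(cd,300.6,307.7,.077),"green",onz(cd,327.9,310.6,.077))
s=state();print(s["tool_pos"])
print(get_calibration("wrist"))
E
```

```text
fl [ 0.5654 -0.0981  0.07  ]
fr [0.5663 0.063  0.07  ]
br [0.4773 0.0657 0.07  ]
bl [ 0.4726 -0.0955  0.07  ]
screw [ 0.5152 -0.052   0.101 ]
brass [ 0.5204 -0.0138  0.07  ]
tip [ 0.5969 -0.193   0.086 ]
gripstart [ 0.5572 -0.1244  0.086 ]
blue cup [0.5955 0.2401 0.107 ]
blue collar [0.5913 0.2412 0.048 ]
green cup [0.5386 0.2394 0.107 ]
waln cup [0.4766 0.2386 0.107 ]
rbl [0.4369 0.2057 0.045 ]
rbr [0.4288 0.2707 0.045 ]
rfr [0.6204 0.2731 0.045 ]
rfl [0.6292 0.2063 0.045 ]
blue side z.08 [0.58577046 0.24870413 0.077     ] green [0.52686454 0.2476733  0.077     ]
[0.24991742 0.57228889 0.25515072]
{'vertical_fov': 71.39947600569158, 'cx': 315.3793512914314, 'cy': 239.31150202327913, 'R': array([[ 4.00205925e-01,  9.16425105e-01, -4.93681717e-04],
       [ 8.77254387e-01, -3.82944016e-01,  2.89445367e-01],
       [ 2.65065948e-01, -1.16270835e-01, -9.57194409e-01]]), 't': array([-0.62426362, -0.03912159,  0.37813597])}
```

>>> move_arm --targets '[[[100, 0, 0, 0, -0.98], [100, 0, 0, 0, -0.98], [100, 0, 0, 0, -0.98], [100, 0, 0, 0, -0.98]]]'

```text
time: 0.43
tool_pos: [0.25, 0.5724, 0.2556]
tool_rot: [-0.0, -0.002, 1.0, -0.001]
contact_force: [-0.5, -0.2, 1.6]
gripper_width: 1.005
grasp_force: 0.0
```

>>> move_arm --targets '[[[100, -0.047, -0.0457, 0, 0], [100, -0.047, -0.0457, 0, 0], [100, -0.047, -0.0457, 0, 0], [100, -0.047, -0.0457, 0, 0]]]'

```text
time: 0.77
tool_pos: [0.3633, 0.4616, 0.2557]
tool_rot: [-0.0, 0.0, 1.0, -0.0]
contact_force: [1.0, 0.0, 0.7]
gripper_width: 0.997
grasp_force: 0.0
```

>>> move_arm --targets '[[[100, -0.047, -0.0457, 0, 0], [100, -0.047, -0.0457, 0, 0], [100, -0.047, -0.0457, 0, 0], [100, -0.047, -0.0457, 0, 0]]]'

```text
time: 1.1
tool_pos: [0.4763, 0.3514, 0.2558]
tool_rot: [-0.0, 0.001, 1.0, -0.0]
contact_force: [0.2, 0.3, 0.1]
gripper_width: 0.998
grasp_force: 0.0
```

>>> move_arm --targets '[[[100, -0.047, -0.0457, 0, 0], [100, -0.047, -0.0457, 0, 0], [100, -0.047, -0.0457, 0, 0], [100, -0.047, -0.0457, 0, 0], [100, 0, 0, 0, 0]]]'

```text
time: 1.52
tool_pos: [0.5917, 0.2382, 0.2554]
tool_rot: [0.0, 0.004, 1.0, -0.001]
contact_force: [0.4, -0.9, 0.4]
gripper_width: 0.999
grasp_force: 0.0
```

```bash
python3 - <<'E'
from h import *
s=state();print(s["tool_pos"],s["tool_rot"])
c=get_calibration("wrist");f=grab_frame("wrist");cv2.imwrite("pics/w1.png",f[:,:,::-1])
np.save("w1.npy",c,allow_pickle=True)
for n,lo,hi in(("blue",(95,90,30),(130,255,255)),("green",(40,60,30),(90,255,255))):print(n,blobs(f,lo,hi,(0,0,640,480),100))
print(proj(c,np.array([.5955,.2401,.107])))
E
```

```text
[0.59173568 0.23816592 0.2554382 ] [ 3.94351865e-04  3.84886496e-03  9.99991716e-01 -1.26420787e-03]
blue []
green []
[318.94930494 233.70019313]
```

View pics/w1.png

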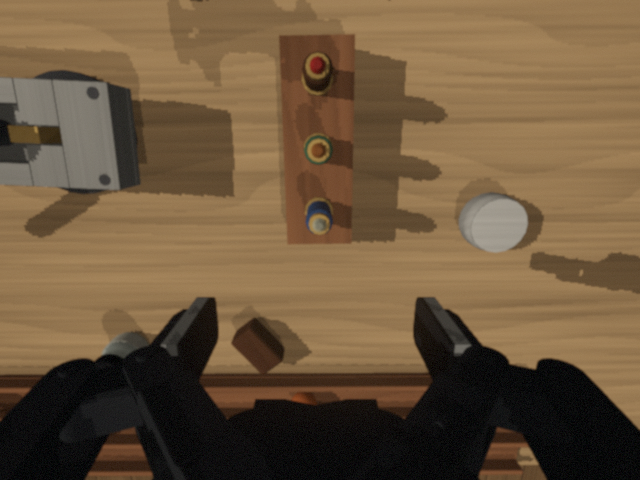

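The wrist view shows the blue cup at (319,225), green at (319,150), walnut at (317,66), and the rack outlined by (280,36), (355,35), (353,243), (288,243). The vise's end edge is at (108,80)–(118,190).

```bash
python3 - <<'E'
from h import *
c=np.load("w1.npy",allow_pickle=True).item();f=cv2.imread("pics/w1.png")[:,:,::-1]
for b in((300,195,340,240),(300,130,340,170),(298,45,340,98)):
    print(blobs(f,(18,70,60),(32,255,255),b,5)[:2],blobs(f,(100,60,20),(135,255,255),b,5)[:2])
for n,u,v,z in(("blue",319,225,.107),("collar",318,206,.049),("green",319,149,.107),("waln",317,66,.107),("r",280,36,.045),("r",355,35,.045),("r",353,243,.045),("r",288,243,.045),("vfr",118,190,.07),("vbr",108,80,.07)):print(n,onz(c,u,v,z).round(4))
E
```

```text
[(242, [319.1, 223.3], [310, 214, 19, 20]), (72, [319.4, 201.7], [306, 198, 26, 12])] [(168, [316.2, 210.4], [306, 202, 26, 22])]
[(278, [318.4, 149.8], [307, 138, 24, 25]), (72, [315.7, 137.9], [304, 133, 28, 16])] []
[(239, [317.2, 66.7], [305, 53, 25, 27]), (108, [312.9, 88.8], [302, 77, 28, 18])] []
blue [0.5881 0.2402 0.107 ]
collar [0.5837 0.2397 0.049 ]
green [0.5277 0.2404 0.107 ]
waln [0.47   0.2393 0.107 ]
r [0.4348 0.2076 0.045 ]
r [0.4346 0.2726 0.045 ]
r [0.6234 0.2756 0.045 ]
r [0.623  0.2086 0.045 ]
vfr [0.5635 0.058  0.07  ]
vbr [0.4723 0.0661 0.07  ]
```

>>> move_arm --targets '[[[100, 0.006, 0.004, 0.06, 0], [100, 0, 0, 0.06, 0], [100, 0, 0, 0.06, 0], [100, 0, 0, 0.06, 0], [100, 0, 0, 0.05, 0]]]'

```text
time: 1.98
tool_pos: [0.5822, 0.2464, 0.0791]
tool_rot: [-0.002, 0.0, 1.0, -0.0]
contact_force: [0.0, -0.2, -0.1]
gripper_width: 0.999
grasp_force: 0.0
```

>>> move_arm --targets '[[[100, 0, 0, 0, 0], [0, 0, 0, 0, 0], [0, 0, 0, 0, 0], [0, 0, 0, 0, 0], [0, 0, 0, 0, 0]]]'

```text
time: 2.4
tool_pos: [0.5863, 0.2464, 0.0856]
tool_rot: [0.003, 0.0, 1.0, 0.001]
contact_force: [0.5, -1.0, -0.1]
gripper_width: 0.453
grasp_force: 0.0
```

>>> move_arm --targets '[[[0, 0, 0, 0, 0], [0, 0, 0, 0, 0], [0, 0, 0, 0, 0], [0, 0, 0, 0, 0], [0, 0, 0, 0, 0]]]'

```text
time: 2.82
tool_pos: [0.5861, 0.2444, 0.0852]
tool_rot: [0.002, 0.001, 1.0, -0.001]
contact_force: [-0.7, -4.6, 6.7]
gripper_width: 0.264
grasp_force: 58.3
```

>>> move_arm --targets '[[[0, 0, 0, -0.02, 0], [0, 0, 0, -0.05, 0], [0, 0, 0, -0.06, 0], [0, 0, 0, -0.06, 0], [0, 0, 0, -0.06, 0]]]'

```text
time: 3.23
tool_pos: [0.5841, 0.2458, 0.2346]
tool_rot: [0.0, 0.001, 1.0, 0.0]
contact_force: [0.6, -0.0, 0.5]
gripper_width: 0.266
grasp_force: 59.5
```

>>> move_arm --targets '[[[0, 0.016, -0.056, 0, 0], [0, 0.016, -0.056, 0, 0], [0, 0.016, -0.056, 0, 0], [0, 0.016, -0.056, 0, 0]]]'

```text
time: 3.57
tool_pos: [0.5454, 0.1105, 0.2336]
tool_rot: [0.001, 0.0, 1.0, 0.0]
contact_force: [-1.3, -0.1, -1.5]
gripper_width: 0.264
grasp_force: 59.7
```

```bash
python3 - <<'E'
from h import *
s=state();print(s["tool_pos"],s["tool_rot"],s["joint_pos"],s["grasp_force"],s["gripper_width"])
E
```

```text
[0.54536638 0.11053586 0.2335823 ] [8.33282485e-04 1.55788955e-04 9.99999570e-01 3.76648469e-04] [ 6.59344747e-02 -9.68016942e-02  1.79821518e+00  6.47247355e-04
  1.43846652e+00 -1.50463512e+00] 59.674925208091736 0.26398558716653786
```

>>> move_arm --targets '[[[0, 0.015, -0.057, 0, 0], [0, 0.015, -0.057, 0, 0], [0, 0.015, -0.057, 0, 0]]]'

```text
time: 3.82
tool_pos: [0.5181, 0.0077, 0.2333]
tool_rot: [0.001, 0.0, 1.0, 0.0]
contact_force: [0.6, -0.0, -1.0]
gripper_width: 0.267
grasp_force: 59.7
```

>>> move_arm --targets '[[[0, 0, 0, 0, 1], [0, 0, 0, 0, 1], [0, 0, 0, 0, 1], [0, 0, 0, 0, 1], [0, 0, 0, 0, 1]]]'

```text
time: 4.23
tool_pos: [0.5188, 0.0088, 0.2333]
tool_rot: [0.001, 0.262, 0.965, 0.001]
contact_force: [0.4, -0.2, -0.5]
gripper_width: 0.262
grasp_force: 59.7
```

>>> move_arm --targets '[[[0, 0, 0, 0, 1], [0, 0, 0, 0, 1], [0, 0, 0, 0, 1], [0, 0, 0, 0, 1], [0, 0, 0, 0, 1]]]'

```text
time: 4.65
tool_pos: [0.5188, 0.009, 0.2332]
tool_rot: [0.0, 0.503, 0.864, 0.001]
contact_force: [0.1, -0.3, -1.6]
gripper_width: 0.267
grasp_force: 59.7
```

>>> move_arm --targets '[[[0, 0, 0, 0, 1], [0, 0, 0, 0, 1], [0, 0, 0, 0, 1], [0, 0, 0, 0, 1], [0, 0, 0, 0, 1]]]'

```text
time: 5.07
tool_pos: [0.5188, 0.0091, 0.2332]
tool_rot: [0.0, 0.709, 0.705, 0.001]
contact_force: [0.1, 0.1, -0.4]
gripper_width: 0.267
grasp_force: 59.6
```

>>> move_arm --targets '[[[0, 0, 0, 0, 0], [0, 0, 0, 0, 0], [0, 0, 0, 0, 0]]]'

```text
time: 5.32
tool_pos: [0.5188, 0.0089, 0.2327]
tool_rot: [0.0, 0.707, 0.707, 0.0]
contact_force: [-0.8, -0.1, -1.3]
gripper_width: 0.269
grasp_force: 59.6
```

```bash
python3 - <<'E'
from h import *
s=state();print(s["tool_pos"],s["tool_rot"],s["joint_pos"])
c=get_calibration("wrist");f=grab_frame("wrist");cv2.imwrite("pics/w2.png",f[:,:,::-1])
np.save("w2.npy",c,allow_pickle=True)
E
```

```text
[0.51881754 0.0088604  0.23272239] [1.14690971e-04 7.06769097e-01 7.07444238e-01 2.82979625e-04] [-1.26564451e-01 -1.89223067e-01  1.88261680e+00  3.09677623e-04
  1.44767122e+00 -1.27557197e-01]
```

View pics/w2.png

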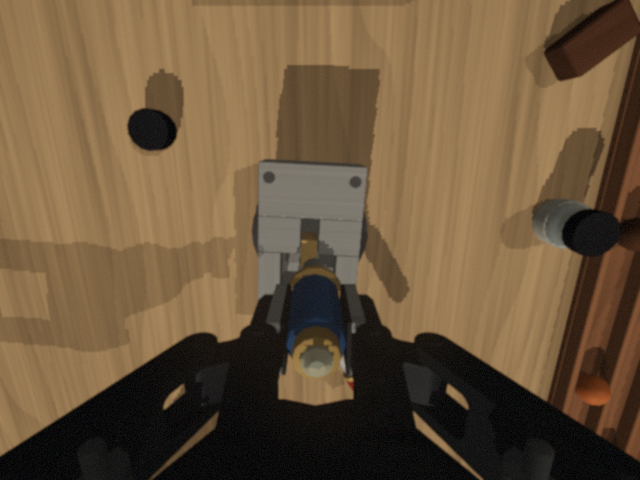

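The wrist view shows the stick upright between the fingers with its shank tip near (317,262). The vise top runs from (260,162) to (367,166) at the far end, and the dark bay mouth is near (310,228) with the brass jaw below it.

```bash
python3 - <<'E'
import cv2
f=cv2.imread("pics/w2.png")[155:275,250:380]
cv2.imwrite("pics/w2z.png",cv2.resize(f,None,fx=5,fy=5,interpolation=cv2.INTER_CUBIC)*1)
E
```

```text
(no output)
```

View pics/w2z.png

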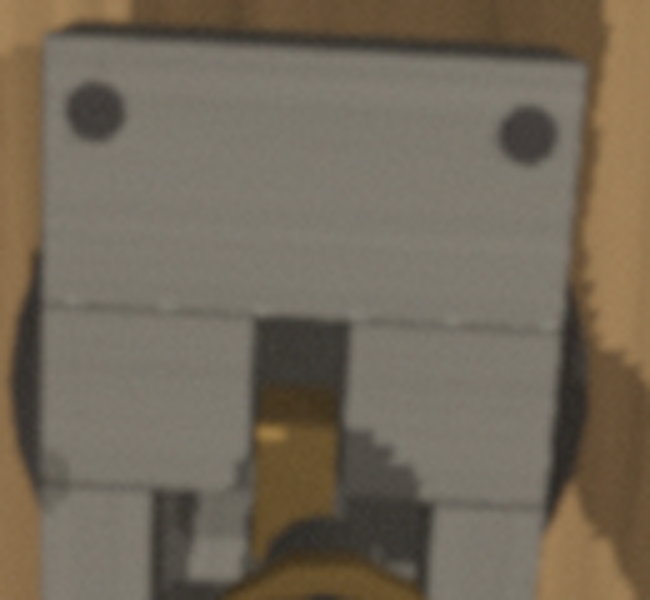

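The zoom shows the fixed jaw's corners at (256,318) and (350,320), the brass jaw's top edge at y≈425, the vise's end corners at (45,38) and (585,64), and the shank's near edge at about (318,515).

```bash
python3 - <<'E'
from h import *
c=np.load("w2.npy",allow_pickle=True).item()
P=lambda u,v,z:onz(c,250+u/5,155+v/5,z)
for n,u,v,z in(("cl",45,38,.07),("cr",585,64,.07),("hl",95,111,.07),("hr",527,134,.07),("bl",256,318,.07),("br",350,320,.07),("left cheek low",248,480,.07),("right low",338,490,.07),("brass l",256,425,.07),("brass r",340,425,.07),("sideL",40,485,.07),("sideR",545,508,.07),("shank near",318,515,.163),("shankL",262,560,.163),("shankR",372,560,.163),("gripL+R",225,600,.195),("",420,600,.195)):print(n,P(u,v,z).round(4))
f=cv2.imread("pics/w2.png")
h=cv2.cvtColor(f,cv2.COLOR_BGR2HSV);m=cv2.inRange(h,np.array((100,80,20)),np.array((130,255,255)))
for v in range(280,345,8):
    x=np.where(m[v,270:370])[0]+270;print(v,x.min() if len(x) else 0,x.max() if len(x) else 0)
print(proj(c,np.array([.5188,.0089,.163])),proj(c,np.array([.5188,.0089,.227])))
E
```

```text
cl [0.4744 0.0629 0.07  ]
cr [0.5631 0.0588 0.07  ]
hl [0.4821 0.0511 0.07  ]
hr [0.554  0.0474 0.07  ]
bl [0.5084 0.0159 0.07  ]
br [0.5246 0.0155 0.07  ]
left cheek low [ 0.5067 -0.0136  0.07  ]
right low [ 0.5226 -0.0154  0.07  ]
brass l [ 0.5082 -0.0034  0.07  ]
brass r [ 0.523  -0.0034  0.07  ]
sideL [ 0.4698 -0.0145  0.07  ]
sideR [ 0.5595 -0.0188  0.07  ]
shank near [0.5194 0.0136 0.163 ]
shankL [0.5127 0.0078 0.163 ]
shankR [0.5259 0.0078 0.163 ]
gripL+R [0.5102 0.0161 0.195 ]
 [0.5298 0.0161 0.195 ]
280 303 328
288 295 330
296 293 333
304 293 338
312 291 338
320 290 341
328 288 342
336 287 343
344 286 345
[312.58096843 265.34494256] [311.62746102 320.99703089]
```

>>> move_arm --targets '[[[0, -0.0017, -0.005, 0.04, 0], [0, 0, 0, 0.04, 0], [0, 0, 0, 0.04, 0], [0, 0, 0, 0.01, 0], [0, 0, 0, 0, 0]]]'

```text
time: 5.78
tool_pos: [0.5141, 0.008, 0.1519]
tool_rot: [-0.002, 0.707, 0.707, -0.002]
contact_force: [-0.2, -0.2, -1.1]
gripper_width: 0.266
grasp_force: 59.6
```

>>> move_arm --targets '[[[0, 0, 0, 0, 0], [0, 0, 0, 0, 0], [0, 0, 0, 0, 0]]]'

```text
time: 6.03
tool_pos: [0.5171, 0.0076, 0.1565]
tool_rot: [0.001, 0.707, 0.707, 0.001]
contact_force: [-0.3, 0.5, -1.0]
gripper_width: 0.267
grasp_force: 59.6
```

```bash
python3 - <<'E'
from h import *
s=state();print(s["tool_pos"],s["tool_rot"])
c=get_calibration("wrist");f=grab_frame("wrist");cv2.imwrite("pics/w3.png",f[:,:,::-1])
np.save("w3.npy",c,allow_pickle=True)
print(proj(c,np.array([.516,.0057,.07])))
z=f[140:300,230:400,::-1];cv2.imwrite("pics/w3z.png",cv2.convertScaleAbs(cv2.resize(z,None,fx=3.7,fy=3.7,interpolation=cv2.INTER_CUBIC),alpha=1.5))
E
```

```text
[0.51712292 0.00759509 0.15647421] [0.00140461 0.70747502 0.70673609 0.00110486]
[310.69359381 258.70530473]
```

View pics/w3z.png

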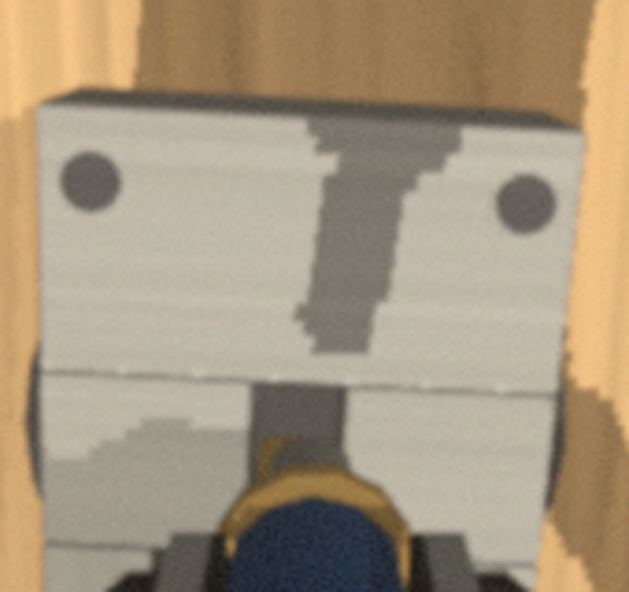

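The crop shows the bay slot between x=252 and 347 at the jaw face row y=384, the shank's tip arc near (311,437), and the collar arc from x=222 to 410 centred near 316.

```bash
python3 - <<'E'
from h import *
c=np.load("w3.npy",allow_pickle=True).item()
P=lambda u,v,z:onz(c,230+u/3.7,140+v/3.7,z)
for n,u,v,z in(("cl",38,106,.07),("cr",582,133,.07),("hl",91,181,.07),("hr",525,204,.07),("bl",252,382,.07),("br",347,386,.07),("cheekL",249,470,.07),("cheekR",343,470,.07),("sideL",43,545,.07),("sideR",535,568,.07),("shank near",311,437,.0865),("collar near",316,467,.119),("colL",222,535,.119),("colR",410,535,.119)):print(n,P(u,v,z).round(4))
# profile across rows for edges
g=cv2.cvtColor(cv2.imread("pics/w3.png"),cv2.COLOR_BGR2GRAY)
for v in(246,250,254,258,260,262,264,266):print(v,g[v,292:330].tolist())
h=cv2.cvtColor(cv2.imread("pics/w3.png"),cv2.COLOR_BGR2HSV);m=cv2.inRange(h,np.array((12,120,50)),np.array((30,255,255)))
for v in(270,274,278,282):
    x=np.where(m[v,285:345])[0]+285;print(v,x.min(),x.max())
E
```

```text
cl [0.4741 0.0632 0.07  ]
cr [0.5626 0.0588 0.07  ]
hl [0.482  0.0511 0.07  ]
hr [0.5538 0.0471 0.07  ]
bl [0.508  0.0163 0.07  ]
br [0.5244 0.0155 0.07  ]
cheekL [ 5.072e-01 -1.000e-04  7.000e-02]
cheekR [ 5.238e-01 -1.000e-04  7.000e-02]
sideL [ 0.4699 -0.0144  0.07  ]
sideR [ 0.5588 -0.0193  0.07  ]
shank near [0.5182 0.0121 0.0865]
collar near [0.5188 0.0196 0.119 ]
colL [0.506  0.0097 0.119 ]
colR [0.5317 0.0096 0.119 ]
246 [121, 122, 120, 122, 114, 96, 75, 63, 60, 57, 59, 61, 60, 57, 60, 59, 60, 57, 59, 61, 58, 56, 60, 57, 57, 59, 61, 59, 57, 53, 55, 75, 102, 113, 116, 117, 117, 117]
250 [121, 122, 122, 121, 113, 96, 71, 55, 58, 58, 60, 59, 61, 59, 60, 59, 59, 57, 60, 58, 57, 58, 58, 59, 59, 59, 57, 60, 54, 55, 58, 83, 107, 119, 122, 123, 122, 124]
254 [122, 121, 121, 121, 110, 89, 63, 56, 58, 57, 58, 60, 56, 58, 56, 59, 58, 59, 59, 58, 58, 58, 56, 60, 56, 58, 58, 57, 54, 53, 64, 90, 112, 119, 118, 120, 121, 121]
258 [100, 101, 101, 96, 89, 68, 54, 55, 57, 54, 55, 58, 55, 56, 54, 54, 53, 57, 52, 50, 55, 52, 55, 54, 54, 54, 55, 56, 51, 51, 72, 98, 117, 119, 120, 121, 121, 119]
260 [99, 102, 99, 97, 86, 67, 56, 52, 57, 56, 55, 58, 57, 56, 52, 49, 49, 49, 51, 51, 52, 51, 49, 52, 53, 54, 54, 53, 51, 56, 75, 100, 116, 119, 120, 119, 119, 119]
262 [103, 103, 103, 100, 88, 65, 53, 56, 56, 57, 58, 58, 52, 50, 48, 50, 48, 51, 48, 47, 50, 52, 52, 52, 53, 53, 54, 56, 56, 58, 70, 90, 110, 118, 122, 120, 119, 121]
264 [102, 101, 104, 100, 85, 64, 50, 54, 57, 60, 58, 52, 50, 47, 49, 50, 46, 47, 50, 48, 46, 51, 50, 51, 56, 52, 54, 55, 55, 57, 60, 71, 96, 114, 121, 121, 121, 121]
266 [103, 103, 104, 100, 84, 60, 50, 52, 58, 54, 54, 53, 46, 46, 53, 52, 53, 52, 54, 54, 54, 55, 57, 56, 56, 61, 56, 58, 59, 57, 59, 64, 83, 106, 116, 119, 122, 119]
270 300 327
274 296 333
278 293 336
282 290 338
```

>>> move_arm --targets '[[[0, 0.001, -0.0033, 0, 0], [0, 0, 0, 0.01, 0], [0, 0, 0, 0.01, 0], [0, 0, 0, 0.01, 0], [0, 0, 0, 0.005, 0]]]'

```text
time: 6.5
tool_pos: [0.5136, 0.0084, 0.1321]
tool_rot: [-0.0, 0.708, 0.707, -0.0]
contact_force: [0.3, -0.4, -1.2]
gripper_width: 0.268
grasp_force: 59.7
```

>>> move_arm --targets '[[[0, 0, 0, 0.005, 0], [0, 0, 0, 0, 0], [0, 0, 0, 0, 0]]]'

```text
time: 6.75
tool_pos: [0.5137, 0.0083, 0.1299]
tool_rot: [-0.0, 0.708, 0.707, -0.0]
contact_force: [0.4, 0.0, -1.7]
gripper_width: 0.263
grasp_force: 59.6
```

>>> move_arm --targets '[[[0, 0, 0.0015, 0, 0], [0, 0, 0, 0, 0], [0, 0, 0, 0.01, 0], [0, 0, 0, 0.008, 0], [0, 0, 0, 0, 0]]]'

```text
time: 7.17
tool_pos: [0.5137, 0.0084, 0.1179]
tool_rot: [-0.001, 0.708, 0.707, -0.001]
contact_force: [0.3, 0.5, -2.4]
gripper_width: 0.266
grasp_force: 59.6
```

>>> move_arm --targets '[[[0, 0, 0, 0.008, 0], [0, 0, 0, 0.002, 0], [0, 0, 0, 0, 0]]]'

```text
time: 7.42
tool_pos: [0.5143, 0.0084, 0.1128]
tool_rot: [-0.001, 0.708, 0.707, -0.0]
contact_force: [-0.4, 0.3, -1.5]
gripper_width: 0.265
grasp_force: 59.6
```

>>> move_arm --targets '[[[0, 0, 0, 0.003, 0], [0, 0, 0, 0, 0], [0, 0, 0, 0, 0]]]'

```text
time: 7.67
tool_pos: [0.5148, 0.0083, 0.1117]
tool_rot: [0.0, 0.708, 0.707, 0.0]
contact_force: [-0.2, 0.8, -0.8]
gripper_width: 0.263
grasp_force: 59.6
```

>>> move_arm --targets '[[[0, 0, 0, 0.002, 0], [0, 0, 0, 0, 0], [0, 0, 0, 0, 0]]]'

```text
time: 7.92
tool_pos: [0.5147, 0.0083, 0.1105]
tool_rot: [0.0, 0.708, 0.707, -0.0]
contact_force: [0.0, -0.9, -1.3]
gripper_width: 0.264
grasp_force: 59.6
```

>>> move_arm --targets '[[[0, 0, 0, 0.002, 0], [0, 0, 0, 0, 0], [0, 0, 0, 0, 0]]]'

```text
time: 8.17
tool_pos: [0.5149, 0.0083, 0.1101]
tool_rot: [0.0, 0.708, 0.707, -0.0]
contact_force: [-2.9, 1.4, 6.5]
gripper_width: 0.264
grasp_force: 60.1
```

>>> move_arm --targets '[[[0, 0, 0, 0.002, 0], [0, 0, 0, 0, 0], [0, 0, 0, 0, 0]]]'

```text
time: 8.42
tool_pos: [0.515, 0.0083, 0.1101]
tool_rot: [-0.0, 0.707, 0.707, -0.0]
contact_force: [-6.5, 0.4, 10.8]
gripper_width: 0.26
grasp_force: 61.0
```

Seated (6–11 N upward at the expected height). Release and rise.

>>> move_arm --targets '[[[30, 0, 0, 0, 0], [40, 0, 0, 0, 0], [60, 0, 0, 0, 0], [60, 0, 0, 0, 0], [60, 0, 0, 0, 0]]]'

```text
time: 8.83
tool_pos: [0.5146, 0.0083, 0.1077]
tool_rot: [-0.0, 0.708, 0.707, -0.0]
contact_force: [-0.8, 0.3, -0.1]
gripper_width: 0.6
grasp_force: 0.0
```

>>> move_arm --targets '[[[60, 0, 0, -0.03, 0], [60, 0, 0, -0.06, 0], [60, 0, 0, -0.06, 0], [60, 0, 0, -0.06, 0], [60, 0, 0, -0.06, 0]]]'

```text
time: 9.25
tool_pos: [0.5143, 0.0084, 0.2714]
tool_rot: [-0.0, 0.708, 0.707, -0.0]
contact_force: [1.1, -0.6, -0.9]
gripper_width: 0.6
grasp_force: 0.0
```

>>> move_arm --targets '[[[0, -0.06, 0, 0, 0], [0, -0.06, 0, 0, 0], [0, -0.05, 0, 0, 0], [0, 0, 0, 0, 0], [0, 0, 0, 0, 0]]]'

```text
time: 9.67
tool_pos: [0.5145, -0.0948, 0.2698]
tool_rot: [-0.0, 0.709, 0.706, 0.0]
contact_force: [0.2, 1.4, -0.9]
gripper_width: 0.003
grasp_force: 0.0
```

```bash
python3 - <<'E'
from h import *
s=state();print(s["tool_pos"],s["tool_rot"],s["time"])
c=get_calibration("wrist");f=grab_frame("wrist");cv2.imwrite("pics/w4.png",f[:,:,::-1])
np.save("w4.npy",c,allow_pickle=True)
E
```

```text
[ 0.51445304 -0.09477831  0.26977918] [-3.03309167e-04  7.08554869e-01  7.05655656e-01  1.23190075e-05] 9.6667
```

View pics/w4.png

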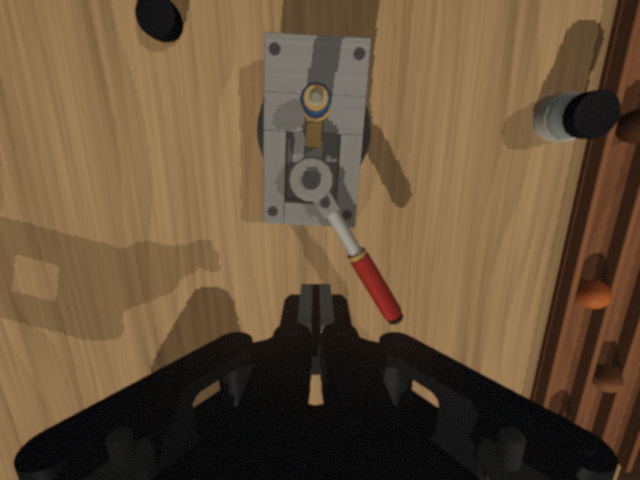

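The wrench view shows the blue stick standing in the bay (cup at 316,97), the screw at (311,180), and the red grip from (356,258) to (395,314).

```bash
python3 - <<'E'
from h import *
c=np.load("w4.npy",allow_pickle=True).item();f=cv2.imread("pics/w4.png")[:,:,::-1]
b=blobs(f,(0,150,60),(6,255,255),(330,240,430,340),50);print(b[:2])
s=onz(c,311,180,.101);g=onz(c,*b[0][1],.09);p=onz(c,324,201,.095)
print("screw",s,"grip",g,"pivot",p)
d=(g-s)[:2];print(np.linalg.norm(d),np.degrees(np.arctan2(d[1],d[0])))
cl,cr=onz(c,265,33,.07),onz(c,370,38,.07);print(cl,cr)
for a in(cl,cr):pass
m=(cl+cr)[:2]/2;th=np.radians(-2.85);y=np.array([-np.sin(th),np.cos(th)]);print("screw from vise",m-y*.117,"bay",m-y*.055)
print("cup",onz(c,316,97,.132))
E
```

```text
[(1228, [377.1, 288.4], [352, 255, 49, 67])]
screw [ 0.51253871 -0.05546757  0.101     ] grip [ 0.57592132 -0.1616031   0.09      ] pivot [ 0.52381322 -0.0746193   0.095     ]
0.12362081955136517 -59.15495985876001
[0.47457826 0.06309795 0.07      ] [0.56267176 0.05905729 0.07      ]
screw from vise [ 0.51280761 -0.05577767] bay [0.51589033 0.00614565]
cup [0.51692994 0.00640547 0.132     ]
```

>>> move_arm --targets '[[[0, -0.025, 0.051, 0, 0], [0, -0.025, 0.051, 0, 0], [0, -0.024, 0.051, 0, 0], [0, 0, 0, 0, -1], [0, 0, 0, 0, -1]]]'

```text
time: 10.13
tool_pos: [0.6075, -0.1373, 0.2682]
tool_rot: [-0.001, 0.627, 0.779, -0.0]
contact_force: [-0.3, 0.5, 0.2]
gripper_width: -0.002
grasp_force: 0.0
```

>>> move_arm --targets '[[[0, 0, 0, 0, -1], [0, 0, 0, 0, -1], [0, 0, 0, 0, -1], [0, 0, 0, 0, -0.17], [0, 0, 0, 0, 0]]]'

```text
time: 10.55
tool_pos: [0.6064, -0.1369, 0.2698]
tool_rot: [-0.0, 0.493, 0.87, 0.0]
contact_force: [-0.0, 0.3, 0.1]
gripper_width: 0.003
grasp_force: 0.0
```

>>> move_arm --targets '[[[0, 0, 0, 0.06, 0], [0, 0, 0, 0.06, 0], [0, 0, 0, 0.06, 0], [0, 0, 0, 0.06, 0], [0, 0, 0, 0.051, 0]]]'

```text
time: 10.97
tool_pos: [0.6055, -0.1372, 0.0929]
tool_rot: [-0.001, 0.494, 0.87, -0.0]
contact_force: [-0.5, -1.4, 0.5]
gripper_width: 0.005
grasp_force: 0.0
```

>>> move_arm --targets '[[[0, 0, 0, 0, 0], [0, 0, 0, 0, 0], [0, 0, 0, 0, 0]]]'

```text
time: 11.22
tool_pos: [0.6077, -0.1383, 0.0977]
tool_rot: [0.001, 0.493, 0.87, 0.0]
contact_force: [0.2, 0.1, 0.1]
gripper_width: 0.0
grasp_force: 0.0
```

>>> move_arm --targets '[[[0, 0, -0.01, 0, 0], [0, 0, -0.01, 0, 0], [0, 0, 0, 0, 0]]]'

```text
time: 11.47
tool_pos: [0.5964, -0.1453, 0.0978]
tool_rot: [0.002, 0.493, 0.87, 0.0]
contact_force: [-0.5, 0.2, 0.0]
gripper_width: -0.001
grasp_force: 0.0
```

>>> move_arm --targets '[[[0, -0.0019, -0.0105, 0, 0.5], [0, -0.0019, -0.0105, 0, 0.5], [0, -0.0019, -0.0105, 0, 0.5], [0, -0.0019, -0.0105, 0, 0.5], [0, 0, 0, 0, 0]]]'

```text
time: 11.88
tool_pos: [0.5755, -0.1605, 0.0968]
tool_rot: [0.001, 0.582, 0.813, 0.0]
contact_force: [-0.0, 0.4, 0.6]
gripper_width: -0.003
grasp_force: 0.0
```

>>> move_arm --targets '[[[0, -0.0019, -0.0105, 0, 0.5], [0, -0.0019, -0.0105, 0, 0.5], [0, -0.0019, -0.0105, 0, 0.5], [0, 0, 0, 0, 0], [0, 0, 0, 0, 0]]]'

```text
time: 12.3
tool_pos: [0.5585, -0.1682, 0.0961]
tool_rot: [0.0, 0.643, 0.766, 0.0]
contact_force: [0.5, 0.1, -0.1]
gripper_width: -0.0
grasp_force: 0.0
```

```bash
python3 - <<'E'
from h import *
s=state();print(s["tool_pos"],s["tool_rot"],s["contact_force"],s["ft_torque"])
c=get_calibration("wrist");f=grab_frame("wrist")
print(blobs(f,(0,150,60),(6,255,255),(0,0,640,480),50)[:3]);cv2.imwrite("pics/w5.png",f[:,:,::-1])
E
```

```text
[ 0.55853306 -0.16820555  0.09605228] [3.37102739e-04 6.42561305e-01 7.66234176e-01 2.08829579e-04] [ 0.50968831  0.12714708 -0.0811778 ] [-0.0084528  -0.01645468 -0.06147566]
[(3865, [254.8, 291.4], [229, 245, 50, 98])]
```

View pics/w5.png

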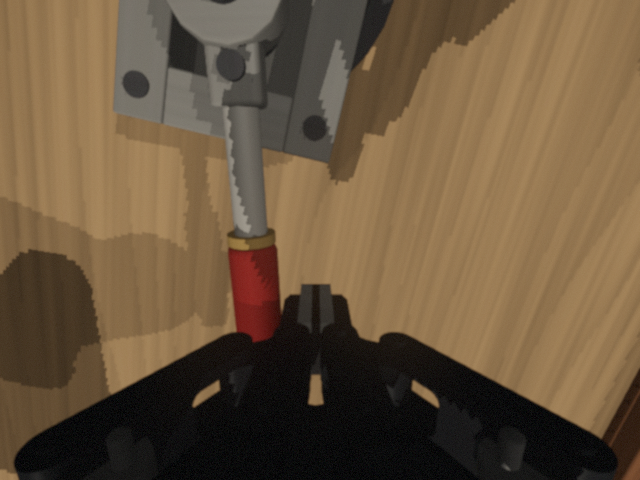

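The wrist view shows the red grip at (255,291) just left of the shut fingers (about 290–350), in line with the head.

```bash
python3 - <<'E'
from h import *
c=get_calibration("wrist");S=np.array([.5127,-.0556])
for n,p in(("grip",onz(c,255,291,.088)),("bar",onz(c,245,170,.088)),("tip",np.array([*state()["tool_pos"][:2],0]))):
    d=p[:2]-S;print(n,p,np.linalg.norm(d),np.degrees(np.arctan2(d[1],d[0])))
E
```

```text
grip [ 0.53332302 -0.15991447  0.088     ] 0.10633352276916198 -78.81680759337058
bar [ 0.52365376 -0.11185536  0.088     ] 0.05731187085294673 -78.9815273424395
tip [ 0.55861448 -0.16807475  0.        ] 0.12148543004443196 -67.79371989432539
```

>>> move_arm --targets '[[[0, -0.0019, -0.0105, 0, 0.5], [0, -0.0019, -0.0105, 0, 0.5], [0, 0, 0, 0, 0], [0, 0, 0, 0, 0]]]'

```text
time: 12.68
tool_pos: [0.5464, -0.172, 0.0955]
tool_rot: [-0.0, 0.682, 0.732, 0.0]
contact_force: [0.6, -0.5, -0.3]
gripper_width: -0.002
grasp_force: 0.0
```

>>> move_arm --targets '[[[0, -0.0006, -0.0035, 0, 0.167], [0, -0.0006, -0.0035, 0, 0.167], [0, 0, 0, 0, 0]]]'

```text
time: 12.93
tool_pos: [0.5421, -0.1732, 0.0956]
tool_rot: [0.0, 0.695, 0.719, 0.0]
contact_force: [1.7, 0.2, 0.1]
gripper_width: -0.003
grasp_force: 0.3
```

>>> move_arm --targets '[[[0, -0.0006, -0.0035, 0, 0.167], [0, 0, 0, 0, 0]]]'

```text
time: 13.1
tool_pos: [0.5399, -0.1737, 0.0956]
tool_rot: [0.0, 0.702, 0.713, -0.0]
contact_force: [0.6, -0.8, -0.7]
gripper_width: 0.002
grasp_force: 0.3
```

>>> move_arm --targets '[[[0, -0.0006, -0.0035, 0, 0.167], [0, 0, 0, 0, 0]]]'

```text
time: 13.27
tool_pos: [0.5377, -0.1741, 0.0955]
tool_rot: [0.0, 0.708, 0.706, -0.0]
contact_force: [0.4, -0.2, -0.0]
gripper_width: -0.004
grasp_force: 0.3
```

>>> move_arm --targets '[[[0, -0.0006, -0.0035, 0, 0.167], [0, 0, 0, 0, 0]]]'

```text
time: 13.43
tool_pos: [0.5355, -0.1744, 0.0954]
tool_rot: [-0.0, 0.714, 0.7, -0.0]
contact_force: [-0.1, -0.1, -0.1]
gripper_width: -0.001
grasp_force: 0.3
```

>>> move_arm --targets '[[[0, -0.0006, -0.0035, 0, 0.167], [0, 0, 0, 0, 0]]]'

```text
time: 13.6
tool_pos: [0.5334, -0.1747, 0.0955]
tool_rot: [-0.0, 0.72, 0.694, -0.0]
contact_force: [1.1, -0.5, 0.9]
gripper_width: 0.001
grasp_force: 0.2
```

>>> move_arm --targets '[[[0, -0.0006, -0.0035, 0, 0.167], [0, 0, 0, 0, 0]]]'

```text
time: 13.77
tool_pos: [0.5312, -0.175, 0.0954]
tool_rot: [-0.0, 0.726, 0.688, -0.0]
contact_force: [0.1, -0.1, 0.1]
gripper_width: -0.001
grasp_force: 0.2
```

>>> move_arm --targets '[[[0, -0.0006, -0.0035, 0, 0.167], [0, 0, 0, 0, 0]]]'

```text
time: 13.93
tool_pos: [0.5291, -0.1752, 0.0954]
tool_rot: [-0.0, 0.732, 0.681, -0.0]
contact_force: [0.4, -0.5, 0.4]
gripper_width: 0.0
grasp_force: 0.2
```

>>> move_arm --targets '[[[0, -0.0006, -0.0035, 0, 0.167], [0, 0, 0, 0, 0]]]'

```text
time: 14.1
tool_pos: [0.527, -0.1754, 0.0954]
tool_rot: [-0.0, 0.738, 0.675, -0.0]
contact_force: [0.9, -0.2, -0.5]
gripper_width: -0.0
grasp_force: 0.2
```

>>> move_arm --targets '[[[0, -0.0006, -0.0035, 0, 0.167], [0, 0, 0, 0, 0]]]'

```text
time: 14.27
tool_pos: [0.5249, -0.1756, 0.0954]
tool_rot: [-0.0, 0.744, 0.668, -0.0]
contact_force: [-0.1, -0.8, -0.1]
gripper_width: -0.001
grasp_force: 0.2
```

>>> move_arm --targets '[[[0, -0.0006, -0.0035, 0, 0.167], [0, 0, 0, 0, 0]]]'

```text
time: 14.43
tool_pos: [0.5228, -0.1757, 0.0954]
tool_rot: [-0.0, 0.75, 0.662, -0.0]
contact_force: [0.8, -0.1, 0.4]
gripper_width: 0.001
grasp_force: 0.2
```

>>> move_arm --targets '[[[0, -0.0006, -0.0035, 0, 0.167], [0, 0, 0, 0, 0]]]'

```text
time: 14.6
tool_pos: [0.5206, -0.1758, 0.0954]
tool_rot: [-0.0, 0.755, 0.655, -0.0]
contact_force: [0.8, -0.5, -0.1]
gripper_width: 0.0
grasp_force: 0.2
```

>>> move_arm --targets '[[[0, -0.0006, -0.0035, 0, 0.167], [0, 0, 0, 0, 0]]]'

```text
time: 14.77
tool_pos: [0.5186, -0.1759, 0.0955]
tool_rot: [0.0, 0.761, 0.649, -0.0]
contact_force: [0.2, -1.4, 0.1]
gripper_width: 0.003
grasp_force: 0.3
```

>>> move_arm --targets '[[[0, -0.0006, -0.0035, 0, 0.167], [0, 0, 0, 0, 0]]]'

```text
time: 14.93
tool_pos: [0.5165, -0.176, 0.0955]
tool_rot: [0.0, 0.767, 0.642, -0.0]
contact_force: [0.8, -1.4, 0.1]
gripper_width: -0.001
grasp_force: 0.5
```

>>> move_arm --targets '[[[0, -0.0006, -0.0035, 0, 0.167], [0, 0, 0, 0, 0]]]'

```text
time: 15.1
tool_pos: [0.5145, -0.176, 0.0956]
tool_rot: [0.0, 0.772, 0.635, -0.0]
contact_force: [1.8, -1.7, -0.4]
gripper_width: -0.001
grasp_force: 0.7
```

>>> move_arm --targets '[[[0, -0.0006, -0.0035, 0, 0.167], [0, 0, 0, 0, 0]]]'

```text
time: 15.27
tool_pos: [0.5124, -0.1761, 0.0956]
tool_rot: [0.0, 0.778, 0.628, -0.0]
contact_force: [0.9, -1.4, 0.9]
gripper_width: -0.001
grasp_force: 1.0
```

>>> move_arm --targets '[[[0, -0.0006, -0.0035, 0, 0.167], [0, 0, 0, 0, 0]]]'

```text
time: 15.43
tool_pos: [0.5109, -0.1761, 0.0959]
tool_rot: [0.001, 0.783, 0.621, 0.001]
contact_force: [4.1, -3.0, -1.5]
gripper_width: 0.001
grasp_force: 2.0
```

>>> move_arm --targets '[[[0, -0.0003, -0.0018, 0, 0.083], [0, 0, 0, 0, 0]]]'

```text
time: 15.6
tool_pos: [0.5106, -0.1762, 0.0963]
tool_rot: [0.002, 0.786, 0.618, 0.001]
contact_force: [6.8, -1.2, -1.5]
gripper_width: -0.002
grasp_force: 3.4
```

>>> move_arm --targets '[[[0, -0.0003, -0.0018, 0, 0.083], [0, 0, 0, 0, 0]]]'

```text
time: 15.77
tool_pos: [0.5103, -0.1762, 0.0966]
tool_rot: [0.003, 0.789, 0.615, 0.002]
contact_force: [9.1, -3.0, -1.8]
gripper_width: 0.003
grasp_force: 4.7
```

>>> move_arm --targets '[[[0, -0.0003, -0.0018, 0, 0.083], [0, 0, 0, 0, 0]]]'

```text
time: 15.93
tool_pos: [0.509, -0.1762, 0.0966]
tool_rot: [0.003, 0.791, 0.611, 0.002]
contact_force: [8.5, -4.4, -2.2]
gripper_width: -0.002
grasp_force: 4.1
```

>>> move_arm --targets '[[[0, -0.0003, -0.0018, 0, 0.083], [0, 0, 0, 0, 0]]]'

```text
time: 16.1
tool_pos: [0.5073, -0.1761, 0.0963]
tool_rot: [0.002, 0.794, 0.608, 0.001]
contact_force: [5.8, -4.3, -1.7]
gripper_width: -0.001
grasp_force: 3.2
```

>>> move_arm --targets '[[[0, -0.0003, -0.0018, 0, 0.083], [0, 0, 0, 0, 0]]]'

```text
time: 16.27
tool_pos: [0.5057, -0.176, 0.0961]
tool_rot: [0.001, 0.797, 0.605, 0.0]
contact_force: [5.2, -4.4, -1.4]
gripper_width: 0.004
grasp_force: 2.5
```

>>> move_arm --targets '[[[0, -0.0003, -0.0018, 0, 0.083], [0, 0, 0, 0, 0]]]'

```text
time: 16.43
tool_pos: [0.5043, -0.1759, 0.096]
tool_rot: [0.001, 0.799, 0.601, 0.0]
contact_force: [3.0, -4.4, -1.8]
gripper_width: -0.002
grasp_force: 2.2
```

>>> move_arm --targets '[[[0, -0.0003, -0.0018, 0, 0.083], [0, 0, 0, 0, 0]]]'

```text
time: 16.6
tool_pos: [0.5031, -0.1758, 0.0959]
tool_rot: [0.001, 0.802, 0.598, 0.0]
contact_force: [3.5, -4.2, -0.8]
gripper_width: -0.002
grasp_force: 2.2
```

Force peaked near 9.5 N and bottomed out near 4 N: the click. Back off now.

>>> move_arm --targets '[[[0, 0, 0.008, 0, 0], [0, 0, 0.01, 0, 0], [0, 0, 0.02, 0, 0], [0, 0, 0.03, 0, 0], [0, 0, 0.03, 0, 0]]]'

```text
time: 17.02
tool_pos: [0.559, -0.1914, 0.0947]
tool_rot: [-0.001, 0.802, 0.598, -0.001]
contact_force: [0.1, 0.6, 0.6]
gripper_width: -0.001
grasp_force: 0.0
```

>>> move_arm --targets '[[[0, 0, 0, -0.06, 0], [0, 0, 0, -0.06, 0], [0, 0, 0, -0.06, 0], [0, 0, 0, -0.06, 0], [0, 0, 0, -0.05, 0]]]'

```text
time: 17.43
tool_pos: [0.5592, -0.1916, 0.2718]
tool_rot: [-0.0, 0.802, 0.598, 0.0]
contact_force: [0.4, 0.3, 0.2]
gripper_width: -0.003
grasp_force: 0.0
```

>>> move_arm --targets '[[[0, 0, 0, 0, 0], [0, 0, 0, 0, 0], [0, 0, 0, 0, 0], [0, 0, 0, 0, 0], [0, 0, 0, 0, 0]]]'

```text
time: 17.85
tool_pos: [0.5582, -0.1913, 0.267]
tool_rot: [-0.002, 0.802, 0.598, -0.001]
contact_force: [-0.0, -0.8, 0.3]
gripper_width: -0.001
grasp_force: 0.0
```

```bash
python3 - <<'E'
from h import *
s=state();print(s["tool_pos"],s["contact_force"],s["time"])
c=get_calibration("wrist");f=grab_frame("wrist");cv2.imwrite("pics/w6.png",f[:,:,::-1]);np.save("w6.npy",c,allow_pickle=True)
E
```

```text
[ 0.55816745 -0.19134699  0.26695805] [-0.00368557 -0.80199748  0.280088  ] 17.85
```

View pics/w6.png

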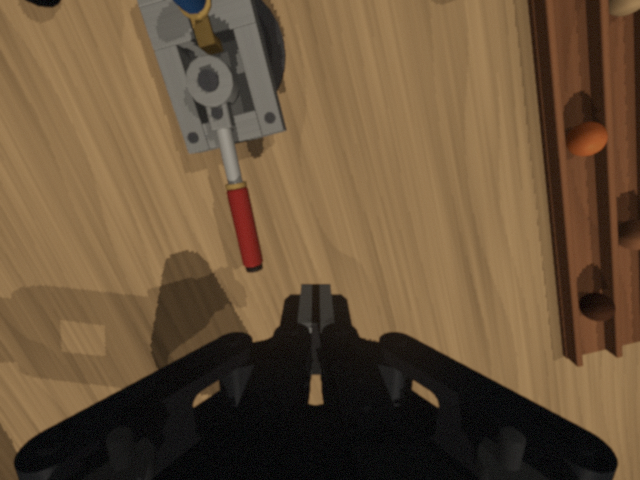

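The view shows the brass jaw against the blue stick at (197,10), the screw at (210,80), and the handle straight from there through (235,185) to (254,265), clear of the fingers. A numeric check of straightness and the stick follows.

```bash
python3 - <<'E'
from h import *
c=np.load("w6.npy",allow_pickle=True).item();f=cv2.imread("pics/w6.png")[:,:,::-1]
b=blobs(f,(0,150,60),(6,255,255),(200,170,290,290),50)[0]
S=onz(c,210,80,.101);piv=onz(c,219,113,.095)
g=onz(c,*b[1],.088);t=onz(c,254,266,.086);q=onz(c,236,185,.086)
a=lambda p,o:np.degrees(np.arctan2(*(p-o)[:2][::-1]))
print(S,g,"S->grip",a(g,S),"S->piv",a(piv,S),"handle axis",a(t,q))
for n,box,z in(("scene",(300,170,380,240),.1),("side",(310,200,390,290),.1)):
    print(n,blobs(grab_frame(n),(95,80,20),(130,255,255),box,5)[:2],proj(get_calibration(n),np.array([.5165,.008,.097])))
E
```

```text
[ 0.51417286 -0.05601677  0.101     ] [ 0.49574148 -0.17726815  0.088     ] S->grip -98.64334302066143 S->piv -98.47298222213566 handle axis -97.7490706847909
scene [(8, [343.9, 208.0], [342, 207, 6, 3])] [344.74422863 212.65647702]
side [(106, [346.8, 239.6], [343, 233, 9, 14])] [346.56019421 239.44992864]
```

```bash
python3 -c "
from plant import job;print(job.job_done())"
```

```text
the job is handed in; nothing more can be done
None
```

The blue stick stands clamped in the vise; the wrench broke over at about 9.5 N, I stopped once the force fell to about 4 N, the handle sprang back straight, and the job is handed in at about 18 s of the 67 s allowed.

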